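# Find the full duster can by its weight and hold it up

### The job

The keyboard needs blowing out, but two of these three identical duster cans are spent and only their weight tells which one is full. Heft them to find out, set the two spent cans upright in cells of the cardboard case, and finish holding the full can up for me to take: upright in the gripper, a hand's breadth (10 cm) or more above the desk, and still in the gripper when you stop. Set cans down, don't drop them or tip them over, and leave the other things on the desk where they are.

Things in the scene. Friction and masses are not known exactly. Their poses are not given: they have to be found in the camera images.
- can_a: one of three look-alike sealed duster cans (white, blue field, orange stripe, black cap), standing on the desk. Round body 54 mm in diameter, straight from the foot up to 95 mm; cap 33 mm in diameter; 124 mm high in all. Origin: centre of its underside, z up. Which can is full changes from time to time: the full one weighs 0.36 to 0.44 kg, each spent one 0.12 to 0.19 kg
- can_b: one of three look-alike sealed duster cans (white, blue field, orange stripe, black cap), standing on the desk. Round body 54 mm in diameter, straight from the foot up to 95 mm; cap 33 mm in diameter; 124 mm high in all. Origin: centre of its underside, z up. Which can is full changes from time to time: the full one weighs 0.36 to 0.44 kg, each spent one 0.12 to 0.19 kg
- can_c: one of three look-alike sealed duster cans (white, blue field, orange stripe, black cap), standing on the desk. Round body 54 mm in diameter, straight from the foot up to 95 mm; cap 33 mm in diameter; 124 mm high in all. Origin: centre of its underside, z up. Which can is full changes from time to time: the full one weighs 0.36 to 0.44 kg, each spent one 0.12 to 0.19 kg
- case: low open cardboard case, fixed on the desk, 135 mm (its x) by 200 mm (its y), 48 mm high; walls and floor 4 mm thick; flaps hang 18 mm out from the two long sides. Dividers 3 mm thick, tops 44 mm above the desk, make six square cells, two along x and three along y, each 62 mm wide inside, pitch 65 mm; all empty at the start. Origin: centre of its underside, z up
- cell_0 (a point): centre of the floor of a cell of the case, 4 mm above the desk: the -x row, +y end, in the axes of the case; axes as the case's
- cell_1 (a point): centre of the floor of a cell of the case, 4 mm above the desk: the -x row, middle, in the axes of the case; axes as the case's
- cell_2 (a point): centre of the floor of a cell of the case, 4 mm above the desk: the -x row, -y end, in the axes of the case; axes as the case's
- cell_3 (a point): centre of the floor of a cell of the case, 4 mm above the desk: the +x row, +y end, in the axes of the case; axes as the case's
- cell_4 (a point): centre of the floor of a cell of the case, 4 mm above the desk: the +x row, middle, in the axes of the case; axes as the case's
- cell_5 (a point): centre of the floor of a cell of the case, 4 mm above the desk: the +x row, -y end, in the axes of the case; axes as the case's
- mouse: black computer mouse, about 120 x 61 x 36 mm high; loose on the desk and to be left where it is. Origin: centre of its underside
- calculator: grey desk calculator, 152 x 100 x 25 mm high; loose on the desk and to be left where it is. Origin: centre of its underside
- stapler: blue and black stapler, 125 mm long, 44 mm high; loose on the desk and to be left where it is. Origin: centre of its underside
- usb_stick: small red memory stick, 49 x 17 x 8 mm; loose on the desk and to be left where it is. Origin: centre of its underside
- ink_pad: closed red ink pad tin, 59 x 86 x 18 mm high; loose on the desk and to be left where it is. Origin: centre of its underside
Not all that is in view belongs to the job. Leave any red or yellow look-alike of the can_c alone.

How it is judged:
On the way, in this order (a step that is already met when the one before it is completed fails the run):
1. a spent can stands in a cell of the case, let go (((x of can_a in the frame of case between -0.045 and 0.045 m and y of can_a in the frame of case between -0.078 and 0.078 m and z of can_a in the frame of case below 0.01 m and angle between can_a's own z axis and vertical below 0.2 rad and contact force between the fingers and can_a below 0.2 N and linear speed of can_a below 0.05 m/s) or (x of can_c in the frame of case between -0.045 and 0.045 m and y of can_c in the frame of case between -0.078 and 0.078 m and z of can_c in the frame of case below 0.01 m and angle between can_c's own z axis and vertical below 0.2 rad and contact force between the fingers and can_c below 0.2 N and linear speed of can_c below 0.05 m/s))), for 0.2 s.
2. both spent cans stand in cells of the case, let go (x of can_a in the frame of case between -0.045 and 0.045 m and y of can_a in the frame of case between -0.078 and 0.078 m and z of each of can_a, can_c in the frame of case below 0.01 m and angle between each of can_a, can_c's own z axis and vertical below 0.2 rad and contact force between the fingers and can_a below 0.2 N and linear speed of each of can_a, can_c below 0.05 m/s and x of can_c in the frame of case between -0.045 and 0.045 m and y of can_c in the frame of case between -0.078 and 0.078 m and contact force between the fingers and can_c below 0.2 N), for 0.2 s.
At the end, for the whole second after the job is handed in: The full can is held by the fingers, upright within 15 degrees, at rest, its underside more than 8 cm above the desk, resting on nothing else; both spent cans stand in cells of the case, down on its floor (within 6 mm), upright within about 11 degrees, let go and at rest (all of step 2 and height (world z) of can_b above 0.08 m and angle between can_b's own z axis and vertical below 0.26 rad and contact force between the fingers and can_b above 1 N and linear speed of can_b below 0.05 m/s and contact force between can_b and case below 0.2 N and contact force between can_b and can_a below 0.2 N and contact force between can_b and can_c below 0.2 N); the arm keeps its last pose, push and grip.
It fails at once if a can is dropped (falls freely from more than about 4 cm) ((linear speed of can_a above 0.9 m/s and contact force between the fingers and can_a below 0.05 N) or (linear speed of can_b above 0.9 m/s and contact force between the fingers and can_b below 0.05 N) or (linear speed of can_c above 0.9 m/s and contact force between the fingers and can_c below 0.05 N)).
It fails at once if a can is tipped over (leans more than 35 degrees) (angle between any of can_a, can_b, can_c's own z axis and vertical above 0.61 rad).
It fails at once if another thing on the desk is shoved more than 25 mm from its place (distance of any of mouse, calculator, stapler, usb_stick, ink_pad from where it was at the start of the episode above 0.025 m).
It also fails if it takes over 72 s, if anything falls off the work surface, if the arm or the gripper's body presses on something with over 40 N, if the wrist force passes 120 N, or if a joint passes its speed limit or range.

### The arm

A 6-joint arm with a two-finger parallel gripper is mounted at the origin on a cart in front of the work surface, level with it; the furniture and walls round the work are solid. World frame = base frame: x ahead of the robot, y to its left, z up, the work surface at z = 0. Lengths are in m, angles in rad, forces in N, time in s.
With the tool pointing down it reaches from about 0.4 to 0.825 m from the base axis. Payload 7 kg.
Tool frame: the origin (TCP) lies between the finger pads; the fingertips stand 25 mm ahead of it and the grasp point (between the pads) lies 6 mm ahead of it (arm.tip_reach is the distance from the TCP to the fingertips, in m); z points along the fingers, y is the line along which they close (so a half turn about z gives the same grasp; the last joint's range is limited). The gripper opens to 88 mm and grips with 3 to 60 N. Pads are 19 mm wide; open, the fingers measure 130 mm over their backs; the gripper's body (78 mm by 193 mm) begins 47 mm behind the grasp point.
Start: joints at [-0.931, 0.359, 0.012, 0, -1.224, -0.288], TCP at [0.233, -0.634, 0.223] pointing down, gripper open.
Joint ranges: [-3.07, 3.07], [-1.43, 2.12], [-1.02, 1.25], [-3.03, 1.67], [-3.05, -0], [-3.03, 3.03]. Speed limits (rad/s): [2.39, 2.39, 3.01, 3.14, 3.14, 3.14].

### API

Orientations are given as a unit quaternion [w, x, y, z].
In Python, from cell import arm, grab_frame gives the robot as it stands.
- The arm moves only by the tool servo_tool, never from a script. Its argument "targets" is a list that holds one entry, the list of rows, each a list of 7 numbers: the turn, a rotation vector about the tool's x, y, z in units of 4 degrees (1.0 is 4 degrees), then the shift along the tool's x, y, z in units of 3 cm (1.0 is 3 cm), then the closure, from -1 (fully open) to 1 (shut). In form: [[[rx, ry, rz, dx, dy, dz, claw], ...]]. A call has 1 to 20 rows; each row shifts and turns the commanded pose from where the row before left it, along the tool's axes as they then stand; what a row does not reach is not made up. A row lasts 1/10 s, in which the tool goes at most 50 mm and 8.59 degrees, less where a joint would pass 70% of its speed; a pose out of reach is approached as far as the arm can. A call with a number of a shift or a turn outside -1 to 1 is refused whole. A call with a gripper value outside its range is refused whole. The fingers move at their own pace and stop on an object; the grip force is fixed at half the most. Time passes only in rows, so rows that do not move let the fingers close. It gives the time, the measured TCP pose, the force, the opening and the grip force at its end, in the units of the state.
- arm.get_obs(): the state, without advancing time (a new reading comes with each control period).
- grab_frame(name): name is "scene" or "top" or "wrist"; returns a dict with "img" (420x560x3 uint8, red, green, blue), "vfov" (degrees; the focal length in pixels is half the picture's height over the tangent of half this angle, whatever the lens; pixels are square), "cx", "cy" (the principal point, pixels), "cam_to_world" (4x4, takes a point from camera to world coordinates); the wrist camera has in their place "mount" (4x4, takes a point from camera to tool coordinates, whose origin is the TCP and whose axes are the flange's). Camera axes: x right, y down, z forward; pixel columns grow to the right and rows downward; lengths in m; the calibration is good to about 2 mm. A picture is of the moment at which its call begins: read the wrist's pose just before it. There is no depth.
- arm.close_job(): hands the job in; it is judged then, once.
The state is a dict: "clock": time; "q": joint angles; "qd": joint speeds; "joint_torque": joint torques, N m; "tcp_pos": TCP position; "orientation": TCP orientation; "ft_force": force on the tool from outside, world axes, zero at the start; "ft_torque": the same for the moment, N m; "gripper_width": opening from 0.0 (shut) to 1.0 (fully open); "grasp_force": force on a finger pad.
Only numpy, scipy, OpenCV 4.12 (cv2) and the standard library are available. Lean on these libraries where they do the work, as an engineer would, in place of code of your own. Each camera call takes 0.05 s, during which the arm holds its last target. There are 200 camera calls.

## Working session

There is one attempt and no reset: what is moved stays moved. The work goes in short steps, Python scripts to look and compute and a tool call to move; the robot and the scene stay as the last step left them, time stands still between calls to the robot, and variables do not carry over. Pictures are saved under pics/ and viewed, at most 10 in all, crops included, and the job is handed in when it is done.

Besides the shell and the picture viewer there is one more tool, called after "Call:" as name([rows], argument=value, ...), one row to a line, values as JSON. servo_tool: Moves the arm, as the interface text tells. Its arguments: {"type":"object","properties":{"targets":{"type":"array"}},"required":["targets"]}

```bash
mkdir -p pics; ls
python3 - <<'E'
from cell import arm, grab_frame
import cv2,numpy as np
o=arm.get_obs(); print({k:np.round(v,3).tolist() for k,v in o.items()})
for n in("top","scene"):
    f=grab_frame(n); cv2.imwrite(f"pics/{n}0.png",f["img"][:,:,::-1]); print(n,f["vfov"],f["cx"],f["cy"],np.round(f["cam_to_world"],3).tolist())
f=grab_frame("wrist");print(f["vfov"],f["mount"].tolist() if hasattr(f["mount"],'tolist') else f["mount"])
E
```

```text
pics
{'clock': 0.0, 'q': [-0.931, 0.359, 0.011, -0.0, -1.224, -0.288], 'qd': [0.0, 0.001, 0.0, 0.0, -0.002, 0.001], 'joint_torque': [0.001, -58.271, 29.305, 6.997, 0.007, -0.0], 'tcp_pos': [0.232, -0.633, 0.222], 'orientation': [-0.0, -0.175, 0.985, 0.001], 'ft_force': [-0.2, -0.739, -0.321], 'ft_torque': [-0.032, 0.036, -0.013], 'grasp_force': 0.0, 'gripper_width': 0.997}
top 47.29036144067535 278.9500557269988 206.19843697108124 [[0.012, -0.998, 0.057, 0.462], [-1.0, -0.012, -0.003, 0.056], [0.004, -0.057, -0.998, 1.201], [0.0, 0.0, 0.0, 1.0]]
scene 52.193573473095555 274.9764405207564 207.9741823146854 [[-0.713, -0.293, 0.637, -0.202], [-0.701, 0.304, -0.645, 0.797], [-0.004, -0.907, -0.422, 0.526], [0.0, 0.0, 0.0, 1.0]]
60.12188156122084 [[-0.00045562167099350774, -0.9688123253767768, -0.24779521909620553, 0.06778358818627093], [0.9999993927727512, -0.0001927675852973718, -0.0010850321597775604, -0.000860882921208006], [0.0010034256437893411, -0.2477955629923619, 0.9688118249166225, -0.16300287514987716], [0.0, 0.0, 0.0, 1.0]]
```

View pics/top0.png

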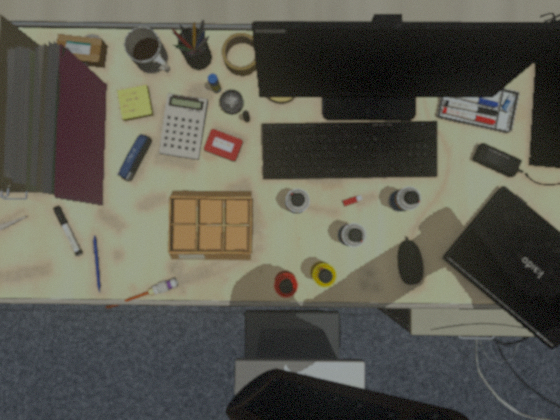

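View pics/scene0.png

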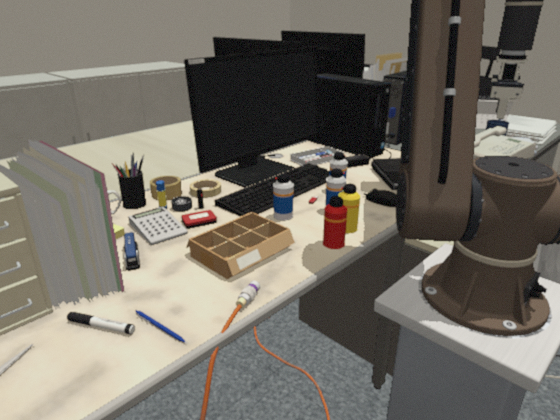

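The top view shows three white cans with black caps at about (297,200), (351,234) and (405,198). The red one at (286,284) and the yellow one at (323,273) are decoys. The case is centred near (211,225). The white ones fit the description, so I'll measure those and confirm in an enlarged crop.

```bash
cat > h.py <<'E'
from cell import arm, grab_frame
import cv2,numpy as np
from scipy.spatial.transform import Rotation as R
def ray(f,u,v,z,T=None):
    T=np.array(f["cam_to_world"] if T is None else T); F=f["img"].shape[0]/2/np.tan(np.radians(f["vfov"]/2))
    d=T[:3,:3]@np.array([(u-f["cx"])/F,(v-f["cy"])/F,1]); p=T[:3,3]
    return p+d*(z-p[2])/d[2]
def tool_T():
    o=arm.get_obs();T=np.eye(4);w,x,y,z=o["orientation"]
    T[:3,:3]=R.from_quat([x,y,z,w]).as_matrix();T[:3,3]=o["tcp_pos"];return T
E
python3 - <<'E'
from h import *
f=grab_frame("top");print(f.keys())
im=f["img"];hsv=cv2.cvtColor(im,cv2.COLOR_RGB2HSV);g=hsv[:,:,2]
for u,v in[(297,200),(351,234),(405,198)]:
    m=np.zeros_like(g);m[v-17:v+18,u-17:u+18]=1
    m=((g<70)&(m>0)).astype(np.uint8)
    n,l,s,c=cv2.connectedComponentsWithStats(m)
    for i in range(1,n):
        if s[i,4]>30: print((u,v),s[i].tolist(),c[i].round(1),ray(f,*c[i],.124).round(4))
m=((hsv[:,:,0]>6)&(hsv[:,:,0]<24)&(hsv[:,:,1]>90)).astype(np.uint8);m[:180]=0;m[275:]=0;m[:,:160]=0;m[:,265:]=0
c=np.vstack(cv2.findContours(m,cv2.RETR_EXTERNAL,cv2.CHAIN_APPROX_NONE)[0]);print(cv2.minAreaRect(c),hsv[210,187],hsv[225,152])
# cell floors: bright orange blobs
m2=((m>0)&(g>150)).astype(np.uint8);n,l,s,cc=cv2.connectedComponentsWithStats(m2)
for i in range(1,n):
    if s[i,4]>60: print(s[i].tolist(),cc[i].round(1),ray(f,*cc[i],.004).round(4))
a=cv2.resize(im[180:260,165:265],None,fx=5,fy=5,interpolation=cv2.INTER_CUBIC)
b=cv2.resize(im[180:260,275:435],None,fx=5,fy=5,interpolation=cv2.INTER_CUBIC)[:, :]
cv2.imwrite("pics/crop1.png",b[:,:,::-1]);cv2.imwrite("pics/crop2.png",a[:,:,::-1])
E
```

```text
dict_keys(['img', 'vfov', 'cx', 'cy', 'cam_to_world'])
(297, 200) [291, 194, 13, 12, 121] [297.2 199. ] [0.5395 0.0119 0.124 ]
(351, 234) [349, 229, 13, 12, 125] [354.9 234.7] [ 0.4609 -0.1182  0.124 ]
(405, 198) [390, 191, 12, 19, 102] [393.7 201.2] [ 0.5372 -0.2055  0.124 ]
(405, 198) [404, 191, 15, 13, 141] [410.8 197.2] [ 0.5467 -0.2442  0.124 ]
((210.5, 225.0), (68.0, 83.0), 90.0) [ 17 126 154] [ 35  41 161]
[175, 201, 20, 21, 365] [184.7 210.8] [0.5153 0.2876 0.004 ]
[201, 201, 20, 22, 382] [210.6 211.1] [0.5153 0.2229 0.004 ]
[227, 201, 20, 22, 391] [236.5 211.5] [0.515  0.1583 0.004 ]
[175, 226, 20, 22, 369] [184.1 236.6] [0.4511 0.2875 0.004 ]
[201, 226, 20, 22, 375] [210.  236.8] [0.4512 0.223  0.004 ]
[227, 227, 19, 22, 375] [235.8 237.6] [0.4502 0.1589 0.004 ]
```

View pics/crop1.png

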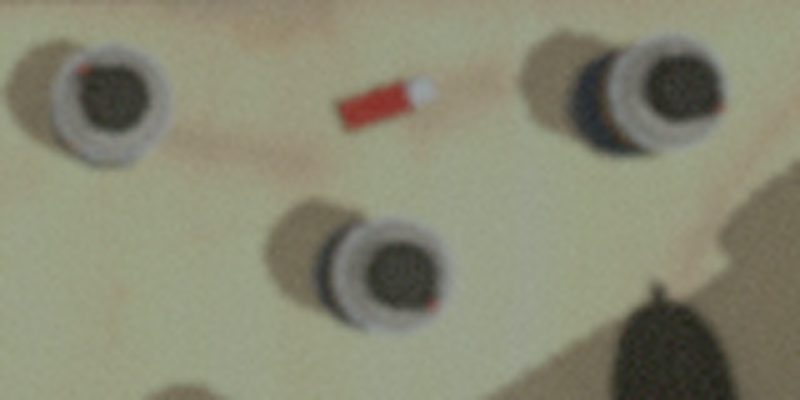

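View pics/crop2.png

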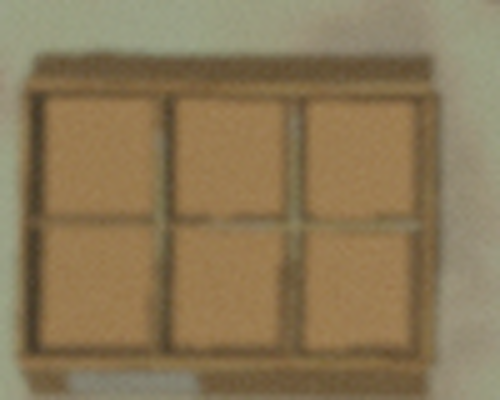

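The crops confirm it: three white/blue cans with caps at (297,199), (355,235) and (411,197), the USB stick at about (351,201), and the 2x3 case, whose dividers cross near u=197/223 and v=224. I'll go to the middle can first, turning the fingers parallel to world y.

Call:
servo_tool([
  [[0,0,1,0,0,-0.35,-1],[0,0,1,0,0,-0.35,-1],[0,0,1,0,0,-0.35,-1],[0,0,1,0,0,-0.35,-1],[0,0,1,0,0,-0.35,-1],[0,0,0.04,-0.5,0.8,0,-1],[0,0,0,-0.5,1,0,-1],[0,0,0,-0.5,1,0,-1],[0,0,0,-0.5,1,0,-1],[0,0,0,-0.5,1,0,-1],[0,0,0,-0.5,1,0,-1],[0,0,0,-0.5,1,0,-1],[0,0,0,-0.5,1,0,-1],[0,0,0,-0.5,1,0,-1],[0,0,0,-0.5,1,0,-1],[0,0,0,-0.5,1,0,-1],[0,0,0,-0.5,1,0,-1],[0,0,0,-0.5,1,0,-1],[0,0,0,-0.5,1,0,-1],[0,0,0,0,0.5,0,-1]],
])

```text
clock: 2.2
tcp_pos: [0.4437, -0.2027, 0.2749]
orientation: [0.0, -0.001, 1.0, 0.0]
ft_force: [0.4, 1.2, 0.0]
gripper_width: 1.002
grasp_force: 0.0
```

Call:
servo_tool([
  [[0,0,0,-0.6,1,0,-1],[0,0,0,0,0.8,0,-1],[0,0,0,0,0,0,-1],[0,0,0,0,0,0,-1]],
])

```text
clock: 2.6
tcp_pos: [0.4605, -0.1502, 0.2751]
orientation: [0.0, -0.001, 1.0, -0.0]
ft_force: [0.1, -1.0, 0.3]
gripper_width: 0.998
grasp_force: 0.0
```

Run:
```python
from h import *
T=tool_T();print(T.round(4).tolist(),arm.get_obs()["ft_force"])
f=grab_frame("wrist");np.savez("w1.npz",img=f["img"],T=T@np.array(f["mount"]))
cv2.imwrite("pics/w1.png",f["img"][:,:,::-1])
```

```text
[[-1.0, -0.0015, 0.0, 0.4605], [-0.0015, 1.0, -0.0, -0.1502], [-0.0, -0.0, -1.0, 0.2751], [0.0, 0.0, 0.0, 1.0]] [ 0.14008928 -1.02693202  0.28607251]
```

View pics/w1.png

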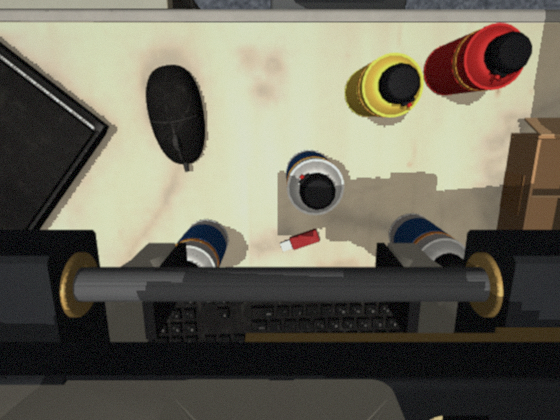

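The wrist view shows the middle can's cap at (318,191) and its shoulder ring at about (315,185). The mouse is at (177,115), the yellow decoy at (388,83), and the other two cans sit under the finger bar.

```bash
cat >> h.py <<'E'
def capw(f,T,u,v,r,thr=60,zs=.124):
    g=f["img"].max(2);m=np.zeros_like(g);cv2.circle(m,(u,v),r,1,-1)
    n,l,s,c=cv2.connectedComponentsWithStats(((g<thr)&(m>0)).astype(np.uint8))
    i=1+s[1:,4].argmax();(cu,cv_),rad=cv2.minEnclosingCircle(np.argwhere(l==i)[:,::-1].astype(np.int32))
    print(s[i].tolist(),c[i].round(1),(cu,cv_),rad,ray(f,*c[i],zs,T).round(4),ray(f,cu,cv_,zs,T).round(4))
E
python3 - <<'E'
from h import *
f=grab_frame("wrist");T=tool_T()@np.array(f["mount"])
capw(f,T,317,191,24)
print(ray(f,315.5,185.5,.097,T))
E
```

```text
[300, 173, 36, 37, 1033] [317.2 190.9] (316.5377502441406, 190.53773498535156) 19.0910587310791 [ 0.4578 -0.1206  0.124 ] [ 0.4575 -0.1212  0.124 ]
[ 0.45818372 -0.11968586  0.097     ]
```

Call:
servo_tool([
  [[0,0,0,0.05,0.51,0,-1],[0,0,0,0,0.51,0,-1],[0,0,0,0,0,0.8,-1],[0,0,0,0,0,0.8,-1],[0,0,0,0,0,0.8,-1],[0,0,0,0,0,0.8,-1],[0,0,0,0,0,0.8,-1],[0,0,0,0,0,0.8,-1],[0,0,0,0,0,0.7,-1],[0,0,0,0,0,0.6,-1],[0,0,0,0,0,0.14,-1],[0,0,0,0,0,0,-1],[0,0,0,0,0,0,1],[0,0,0,0,0,0,1],[0,0,0,0,0,0,1],[0,0,0,0,0,0,1],[0,0,0,0,0,0,1],[0,0,0,0,0,0,1]],
])

```text
clock: 4.5
tcp_pos: [0.4595, -0.1198, 0.0882]
orientation: [0.0, -0.0, 1.0, 0.0]
ft_force: [0.7, 1.8, 3.3]
gripper_width: 0.594
grasp_force: 30.0
```

Call:
servo_tool([
  [[0,0,0,0,0,-0.3,1],[0,0,0,0,0,-0.5,1],[0,0,0,0,0,-0.5,1],[0,0,0,0,0,-0.2,1],[0,0,0,0,0,0,1],[0,0,0,0,0,0,1],[0,0,0,0,0,0,1],[0,0,0,0,0,0,1],[0,0,0,0,0,0,1]],
])

```text
clock: 5.4
tcp_pos: [0.4588, -0.1201, 0.1324]
orientation: [-0.0, 0.0, 1.0, -0.0]
ft_force: [0.2, 0.4, -4.6]
gripper_width: 0.592
grasp_force: 30.0
```

Call:
servo_tool([
  [[0,0,0,0,0,0,1],[0,0,0,0,0,0,1]],
])

```text
clock: 5.6
tcp_pos: [0.459, -0.12, 0.1327]
orientation: [-0.0, 0.0, 1.0, -0.0]
ft_force: [0.9, -0.7, -4.1]
gripper_width: 0.596
grasp_force: 30.0
```

Hefting reads about -4.3 N, so the middle can looks full. I'll set it back down and confirm by comparing with the others.

Call:
servo_tool([
  [[0,0,0,0,0,0.4,1],[0,0,0,0,0,0.5,1],[0,0,0,0,0,0.3,1],[0,0,0,0,0,0.2,1],[0,0,0,0,0,0.06,1],[0,0,0,0,0,0,1],[0,0,0,0,0,0,1],[0,0,0,0,0,0,-1],[0,0,0,0,0,0,-1],[0,0,0,0,0,0,-1],[0,0,0,0,0,0,-1],[0,0,0,0,0,0,-1],[0,0,0,0,0,-0.5,-1],[0,0,0,0,0,-1,-1],[0,0,0,0,0,-1,-1],[0,0,0,0,0,-1,-1],[0,0,0,0,0,-1,-1],[0,0,0,0,0,-1,-1],[0,0,0,0,0,-0.7,-1],[0,0,0,0,0,0,-1]],
])

```text
clock: 7.6
tcp_pos: [0.4606, -0.1202, 0.2784]
orientation: [0.003, -0.0, 1.0, -0.0]
ft_force: [-0.1, 0.2, -0.1]
gripper_width: 0.998
grasp_force: 0.0
```

Call:
servo_tool([
  [[0,0,0,-0.5,-0.8,0,-1],[0,0,0,-0.5,-0.8,0,-1],[0,0,0,-0.5,-0.8,0,-1],[0,0,0,-0.5,-0.8,0,-1],[0,0,0,-0.5,-0.8,0,-1],[0,0,0,-0.2,-0.1,0,-1],[0,0,0,0,0,0,-1],[0,0,0,0,0,0,-1]],
])

```text
clock: 8.4
tcp_pos: [0.5395, -0.2425, 0.2745]
orientation: [-0.001, 0.0, 1.0, 0.0]
ft_force: [0.2, -0.0, -0.8]
gripper_width: 0.998
grasp_force: 0.0
```

Run:
```python
from h import *
T=tool_T();f=grab_frame("wrist");print(T.round(4).tolist());T=T@np.array(f["mount"])
Ti=np.linalg.inv(T);p=Ti@[.545,-.243,.124,1];F=210/np.tan(np.radians(f["vfov"]/2));u,v=(p[:2]/p[2]*F+[f["cx"],f["cy"]]).round().astype(int);print(u,v)
capw(f,T,int(u),int(v),26)
capw(f,T,int(u),int(v),22)
```

```text
[[-1.0, 0.0001, -0.0011, 0.5395], [0.0001, 1.0, 0.0004, -0.2425], [0.0011, 0.0004, -1.0, 0.2745], [0.0, 0.0, 0.0, 1.0]]
282 200
[259, 182, 38, 36, 1029] [278.  199.2] (277.3453674316406, 199.2044677734375) 18.8345947265625 [ 0.5442 -0.2467  0.124 ] [ 0.5442 -0.2473  0.124 ]
[261, 182, 36, 36, 1013] [278.3 199.4] (277.9230651855469, 199.5) 18.24697494506836 [ 0.5444 -0.2465  0.124 ] [ 0.5445 -0.2468  0.124 ]
```

Call:
servo_tool([
  [[0,0,0,-0.18,-0.12,0.2,-1],[0,0,0,0,0,0.8,-1],[0,0,0,0,0,0.8,-1],[0,0,0,0,0,0.8,-1],[0,0,0,0,0,0.8,-1],[0,0,0,0,0,0.8,-1],[0,0,0,0,0,0.8,-1],[0,0,0,0,0,0.7,-1],[0,0,0,0,0,0.4,-1],[0,0,0,0,0,0.12,-1],[0,0,0,0,0,0,-1],[0,0,0,0,0,0,1],[0,0,0,0,0,0,1],[0,0,0,0,0,0,1],[0,0,0,0,0,0,1],[0,0,0,0,0,0,1],[0,0,0,0,0,0,1]],
])

```text
clock: 10.15
tcp_pos: [0.5456, -0.2466, 0.0887]
orientation: [0.0, 0.0, 1.0, 0.0]
ft_force: [1.1, 1.1, 1.9]
gripper_width: 0.593
grasp_force: 30.0
```

Call:
servo_tool([
  [[0,0,0,0,0,-0.3,1],[0,0,0,0,0,-0.6,1],[0,0,0,0,0,-1,1],[0,0,0,0,0,-1,1],[0,0,0,0,0,-1,1],[0,0,0,0,0,-1,1],[0,0,0,0,0,-0.5,1],[0,0,0,0,0,0,1],[0,0,0,0,0,0,1],[0,0,0,0,0,0,1],[0,0,0,0,0,0,1],[0,0,0,0,0,0,1]],
])

```text
clock: 11.35
tcp_pos: [0.5451, -0.2466, 0.2495]
orientation: [-0.001, 0.0, 1.0, 0.0]
ft_force: [-0.1, -0.3, -1.1]
gripper_width: 0.593
grasp_force: 30.0
```

Call:
servo_tool([
  [[0,0,0,0,0,0,1],[0,0,0,0,0,0,1]],
])

```text
clock: 11.55
tcp_pos: [0.5454, -0.2466, 0.2502]
orientation: [-0.0, 0.0, 1.0, 0.0]
ft_force: [0.4, -0.8, -1.7]
gripper_width: 0.596
grasp_force: 30.0
```

About -1.4 N, so the right-hand can is spent and the middle one full. Next I'll measure the case accurately from its wall tops.

Run:
```python
from h import *
f=grab_frame("top");im=f["img"].astype(int)
print("y-profile rows205-217 (R), cols 164..260");print(list(zip(range(164,260),im[205:218,164:260,:].mean(0).round().astype(int)[:,[0,2]].tolist())))
print("x-profile cols 205-216");print(list(zip(range(186,264),im[186:264,205:217,:].mean(1).round().astype(int)[:,[0,2]].tolist())))
for u in(169.5,197,223.4,252.5):print(u,ray(f,u,224,.046)[:2])
for v in (195,224,251.5):print(v,ray(f,210,v,.046)[:2])
```

```text
y-profile rows205-217 (R), cols 164..260
[(164, [167, 144]), (165, [167, 143]), (166, [167, 143]), (167, [165, 137]), (168, [160, 121]), (169, [152, 98]), (170, [130, 73]), (171, [98, 56]), (172, [85, 50]), (173, [108, 60]), (174, [142, 75]), (175, [160, 84]), (176, [166, 89]), (177, [166, 89]), (178, [165, 87]), (179, [166, 89]), (180, [166, 89]), (181, [166, 89]), (182, [166, 89]), (183, [167, 89]), (184, [167, 90]), (185, [166, 88]), (186, [166, 89]), (187, [165, 87]), (188, [165, 88]), (189, [166, 88]), (190, [166, 89]), (191, [167, 89]), (192, [167, 88]), (193, [165, 86]), (194, [161, 85]), (195, [153, 87]), (196, [144, 88]), (197, [128, 82]), (198, [103, 63]), (199, [109, 58]), (200, [143, 75]), (201, [162, 85]), (202, [167, 88]), (203, [166, 88]), (204, [167, 88]), (205, [167, 88]), (206, [167, 89]), (207, [167, 88]), (208, [167, 88]), (209, [167, 89]), (210, [167, 89]), (211, [167, 88]), (212, [167, 88]), (213, [167, 89]), (214, [167, 89]), (215, [166, 88]), (216, [167, 89]), (217, [167, 88]), (218, [167, 88]), (219, [167, 88]), (220, [161, 84]), (221, [147, 77]), (222, [135,
[... 1610 characters left out ...]
 89]), (237, [167, 90]), (238, [167, 88]), (239, [167, 89]), (240, [166, 88]), (241, [167, 88]), (242, [167, 89]), (243, [167, 88]), (244, [166, 89]), (245, [167, 89]), (246, [167, 89]), (247, [164, 87]), (248, [153, 81]), (249, [132, 70]), (250, [116, 61]), (251, [128, 67]), (252, [146, 79]), (253, [142, 78]), (254, [129, 72]), (255, [121, 66]), (256, [120, 66]), (257, [121, 66]), (258, [123, 74]), (259, [139, 96]), (260, [155, 118]), (261, [163, 130]), (262, [164, 131]), (263, [162, 128])]
169.5 [0.48116904 0.31515121]
197 [0.48196466 0.24907777]
223.4 [0.48272876 0.18562161]
252.5 [0.48357136 0.11564647]
195 [0.55228032 0.21924101]
224 [0.48234088 0.21783356]
251.5 [0.41646035 0.21650779]
```

Call:
servo_tool([
  [[0,0,0,0.03,0.5,0,1],[0,0,0,0.1,1,0,1],[0,0,0,0.1,1,0,1],[0,0,0,0.1,1,0,1],[0,0,0,0.1,1,0,1],[0,0,0,0.1,1,0,1],[0,0,0,0.1,1,0,1],[0,0,0,0.1,1,0,1],[0,0,0,0.1,1,0,1],[0,0,0,0.1,1,0,1],[0,0,0,0.1,1,0,1],[0,0,0,0,1,0,1],[0,0,0,0,1,0,1],[0,0,0,0,1,0,1],[0,0,0,0,1,0,1],[0,0,0,0,1,0,1],[0,0,0,0,1,0,1],[0,0,0,0,1,0,1],[0,0,0,0,0.18,0,1],[0,0,0,0,0,0,1]],
])

```text
clock: 13.6
tcp_pos: [0.5139, 0.2849, 0.2501]
orientation: [-0.0, -0.001, 1.0, -0.0]
ft_force: [-0.3, 0.2, -1.6]
gripper_width: 0.592
grasp_force: 30.0
```

Call:
servo_tool([
  [[0,0,0,0,0,0,1],[0,0,0,0,0,0,1]],
])

```text
clock: 13.8
tcp_pos: [0.5144, 0.2829, 0.2507]
orientation: [0.0, 0.0, 1.0, 0.0]
ft_force: [0.0, 0.3, -1.4]
gripper_width: 0.596
grasp_force: 30.0
```

Run:
```python
from h import *
T=tool_T();f=grab_frame("wrist");print(T[:3,3].round(4).tolist());T=T@np.array(f["mount"])
Ti=np.linalg.inv(T);F=210/np.tan(np.radians(f["vfov"]/2))
im=f["img"][:,:,::-1].copy();
def px(x,y,z):
    p=Ti@[x,y,z,1];return (p[:2]/p[2]*F+[f["cx"],f["cy"]])
yc,xc=.2187,.482
for a,b in[((-.0675,-.1),(-.0675,.1)),((0,-.1),(0,.1)),((-.0675,-.0325),(.06,-.0325)),((-.0675,.0325),(.06,.0325)),((-.0675,-.1),(.06,-.1)),((-.0675,.1),(.06,.1))]:
    z=.048 if abs(a[1])==.1 or a[0]==b[0]==-.0675 else .044
    p,q=px(xc+a[0],yc+a[1],z),px(xc+b[0],yc+b[1],z);cv2.line(im,tuple(int(round(t)) for t in p),tuple(int(round(t)) for t in q),(0,0,255),1)
cv2.imwrite("pics/w2.png",im)
```

```text
[0.5144, 0.2829, 0.2507]
```

View pics/w2.png

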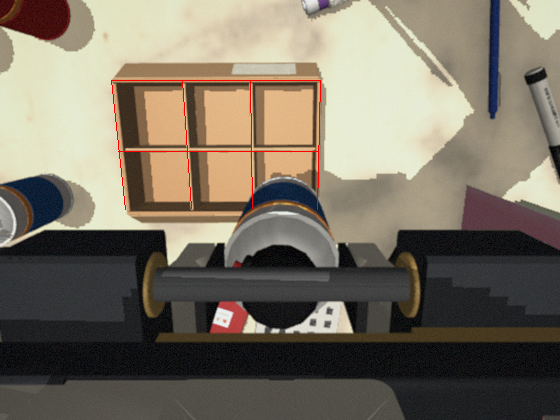

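The model lines (case centre x=.482, y=.2187) lie on the case's rim and dividers in the wrist view to within about 1 px, so the can is over the far cell. Lowering.

Call:
servo_tool([
  [[0,0,0,0,0.03,0.3,1],[0,0,0,0,0,0.6,1],[0,0,0,0,0,0.7,1],[0,0,0,0,0,0.7,1],[0,0,0,0,0,0.5,1],[0,0,0,0,0,0.4,1],[0,0,0,0,0,0.4,1],[0,0,0,0,0,0.4,1],[0,0,0,0,0,0.4,1],[0,0,0,0,0,0.3,1],[0,0,0,0,0,0.2,1],[0,0,0,0,0,0.2,1],[0,0,0,0,0,0.1,1],[0,0,0,0,0,0.06,1],[0,0,0,0,0,0,1],[0,0,0,0,0,0,1]],
])

```text
clock: 15.45
tcp_pos: [0.5146, 0.2848, 0.0929]
orientation: [0.0, 0.0, 1.0, 0.0]
ft_force: [-0.2, -0.4, -1.2]
gripper_width: 0.596
grasp_force: 30.0
```

Call:
servo_tool([
  [[0,0,0,0,0,0.03,1],[0,0,0,0,0,0,1],[0,0,0,0,0,0,-1],[0,0,0,0,0,0,-1],[0,0,0,0,0,0,-1],[0,0,0,0,0,0,-1],[0,0,0,0,0,0,-1],[0,0,0,0,0,-0.3,-1],[0,0,0,0,0,-0.8,-1],[0,0,0,0,0,-1,-1],[0,0,0,0,0,-1,-1],[0,0,0,0,0,-1,-1],[0,0,0,0,0,-1,-1],[0,0,0,0,0,-1,-1]],
])

```text
clock: 16.85
tcp_pos: [0.5144, 0.2845, 0.2769]
orientation: [0.0, 0.0, 1.0, 0.0]
ft_force: [0.4, 1.4, -0.3]
gripper_width: 1.0
grasp_force: 0.0
```

Call:
servo_tool([
  [[0,0,0,-0.1,-0.5,0,-1],[0,0,0,-0.1,-1,0,-1],[0,0,0,-0.1,-1,0,-1],[0,0,0,-0.1,-1,0,-1],[0,0,0,-0.1,-1,0,-1],[0,0,0,-0.1,-1,0,-1],[0,0,0,-0.1,-1,0,-1],[0,0,0,-0.1,-1,0,-1],[0,0,0,0,-1,0,-1],[0,0,0,0,-0.6,0,-1],[0,0,0,0,0,0,-1],[0,0,0,0,0,0,-1]],
])

```text
clock: 18.05
tcp_pos: [0.5384, 0.0112, 0.2749]
orientation: [0.0, 0.001, 1.0, 0.0]
ft_force: [-0.3, 0.5, 0.2]
gripper_width: 1.003
grasp_force: 0.0
```

Run:
```python
from h import *
T=tool_T();f=grab_frame("wrist");print(T.round(4).tolist());T=T@np.array(f["mount"])
Ti=np.linalg.inv(T);p=Ti@[.5395,.0119,.124,1];F=210/np.tan(np.radians(f["vfov"]/2));u,v=(p[:2]/p[2]*F+[f["cx"],f["cy"]]).round().astype(int);print(u,v)
capw(f,T,int(u),int(v),26)
capw(f,T,int(u),int(v),22)
cv2.imwrite("pics/w3.png",f["img"][:,:,::-1])
```

```text
[[-1.0, 0.0013, 0.0001, 0.5384], [0.0013, 1.0, 0.0002, 0.0112], [-0.0001, 0.0002, -1.0, 0.2749], [0.0, 0.0, 0.0, 1.0]]
284 195
[266, 174, 36, 36, 1022] [283.5 192.2] (284.1164245605469, 192.52740478515625) 18.9171142578125 [0.537  0.0119 0.124 ] [0.5373 0.0124 0.124 ]
[266, 174, 36, 36, 1022] [283.5 192.2] (284.1164245605469, 192.52740478515625) 18.9171142578125 [0.537  0.0119 0.124 ] [0.5373 0.0124 0.124 ]
```

View pics/w3.png

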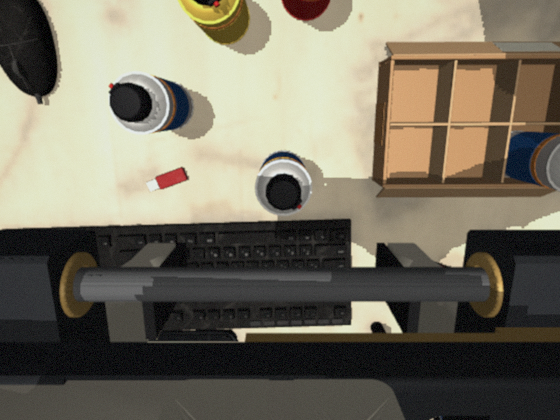

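The first can is standing in the far cell (about (540,155)), the full can is upright at (133,103), and the last can's cap is at (284,192). Grasping it and hefting.

Call:
servo_tool([
  [[0,0,0,0,0.03,0.2,-1],[0,0,0,0,0,0.8,-1],[0,0,0,0,0,0.8,-1],[0,0,0,0,0,0.8,-1],[0,0,0,0,0,0.8,-1],[0,0,0,0,0,0.8,-1],[0,0,0,0,0,0.8,-1],[0,0,0,0,0,0.7,-1],[0,0,0,0,0,0.4,-1],[0,0,0,0,0,0.13,-1],[0,0,0,0,0,0,-1],[0,0,0,0,0,0,1],[0,0,0,0,0,0,1],[0,0,0,0,0,0,1],[0,0,0,0,0,0,1],[0,0,0,0,0,0,1],[0,0,0,0,0,0,1]],
])

```text
clock: 19.8
tcp_pos: [0.5388, 0.0126, 0.0882]
orientation: [0.0, 0.0, 1.0, 0.0]
ft_force: [-1.0, 1.4, 1.8]
gripper_width: 0.594
grasp_force: 30.0
```

Call:
servo_tool([
  [[0,0,0,0,0,-0.3,1],[0,0,0,0,0,-0.6,1],[0,0,0,0,0,-1,1],[0,0,0,0,0,-1,1],[0,0,0,0,0,-1,1],[0,0,0,0,0,-1,1],[0,0,0,0,0,-0.5,1],[0,0,0,0,0,0,1],[0,0,0,0,0,0,1],[0,0,0,0,0,0,1],[0,0,0,0,0,0,1],[0,0,0,0,0,0,1]],
])

```text
clock: 21.0
tcp_pos: [0.5382, 0.0125, 0.249]
orientation: [-0.001, 0.0, 1.0, -0.0]
ft_force: [-0.3, 0.0, -2.0]
gripper_width: 0.592
grasp_force: 30.0
```

Call:
servo_tool([
  [[0,0,0,0,0,0,1],[0,0,0,0,0,0,1]],
])

```text
clock: 21.2
tcp_pos: [0.5385, 0.0126, 0.2496]
orientation: [-0.0, 0.0, 1.0, -0.0]
ft_force: [-0.2, 0.6, -2.5]
gripper_width: 0.592
grasp_force: 30.0
```

Call:
servo_tool([
  [[0,0,0,0.1,0.5,0,1],[0,0,0,0.2,1,0,1],[0,0,0,0.2,1,0,1],[0,0,0,0.2,1,0,1],[0,0,0,0.1,0.9,0,1],[0,0,0,0,0.3,0,1],[0,0,0,0,0,0,1],[0,0,0,0,0,0,1],[0,0,0,0,0,0,1]],
])

```text
clock: 22.1
tcp_pos: [0.5145, 0.153, 0.2498]
orientation: [-0.0, 0.0, 1.0, -0.0]
ft_force: [0.2, -0.5, -1.1]
gripper_width: 0.595
grasp_force: 30.0
```

Call:
servo_tool([
  [[0,0,0,0,0.02,0.3,1],[0,0,0,0,0,0.6,1],[0,0,0,0,0,0.7,1],[0,0,0,0,0,0.7,1],[0,0,0,0,0,0.5,1],[0,0,0,0,0,0.4,1],[0,0,0,0,0,0.4,1],[0,0,0,0,0,0.4,1],[0,0,0,0,0,0.4,1],[0,0,0,0,0,0.3,1],[0,0,0,0,0,0.2,1],[0,0,0,0,0,0.2,1],[0,0,0,0,0,0.1,1],[0,0,0,0,0,0.05,1],[0,0,0,0,0,0,1],[0,0,0,0,0,0,1]],
])

```text
clock: 23.7
tcp_pos: [0.5147, 0.1543, 0.0927]
orientation: [0.0, 0.0, 1.0, 0.0]
ft_force: [0.9, 0.3, -1.8]
gripper_width: 0.591
grasp_force: 30.0
```

Call:
servo_tool([
  [[0,0,0,0,0,0.03,1],[0,0,0,0,0,0,1],[0,0,0,0,0,0,-1],[0,0,0,0,0,0,-1],[0,0,0,0,0,0,-1],[0,0,0,0,0,0,-1],[0,0,0,0,0,0,-1],[0,0,0,0,0,-0.3,-1],[0,0,0,0,0,-0.8,-1],[0,0,0,0,0,-1,-1],[0,0,0,0,0,-1,-1],[0,0,0,0,0,-1,-1],[0,0,0,0,0,-1,-1],[0,0,0,0,0,-1,-1]],
])

```text
clock: 25.1
tcp_pos: [0.5143, 0.154, 0.2766]
orientation: [0.0, 0.0, 1.0, 0.0]
ft_force: [0.6, 0.1, -0.1]
gripper_width: 0.998
grasp_force: 0.0
```

Call:
servo_tool([
  [[0,0,0,0.06,-0.5,0,-1],[0,0,0,0.2,-1,0,-1],[0,0,0,0.2,-1,0,-1],[0,0,0,0.2,-1,0,-1],[0,0,0,0.2,-1,0,-1],[0,0,0,0.2,-1,0,-1],[0,0,0,0.2,-1,0,-1],[0,0,0,0.2,-1,0,-1],[0,0,0,0.2,-1,0,-1],[0,0,0,0.2,-0.63,0,-1],[0,0,0,0,0,0,-1],[0,0,0,0,0,0,-1]],
])

```text
clock: 26.3
tcp_pos: [0.4584, -0.1201, 0.2746]
orientation: [0.0, 0.001, 1.0, 0.0]
ft_force: [-1.1, -0.0, 0.3]
gripper_width: 1.0
grasp_force: 0.0
```

Run:
```python
from h import *
T=tool_T();f=grab_frame("wrist");print(T[:3,3].round(4).tolist());T=T@np.array(f["mount"])
Ti=np.linalg.inv(T);p=Ti@[.459,-.1195,.124,1];F=210/np.tan(np.radians(f["vfov"]/2));u,v=(p[:2]/p[2]*F+[f["cx"],f["cy"]]).round().astype(int);print(u,v)
capw(f,T,int(u),int(v),24)
cv2.imwrite("pics/w4.png",f["img"][:,:,::-1])
s=grab_frame("scene")["img"][120:300,160:440];cv2.imwrite("pics/s4.png",cv2.resize(s,None,fx=2.5,fy=2.5)[:,:,::-1])
```

```text
[0.4584, -0.1201, 0.2746]
284 194
[266, 176, 36, 36, 1033] [283.1 193.1] (282.3461608886719, 192.8076934814453) 19.062820434570312 [ 0.4578 -0.1199  0.124 ] [ 0.4575 -0.1205  0.124 ]
```

View pics/s4.png

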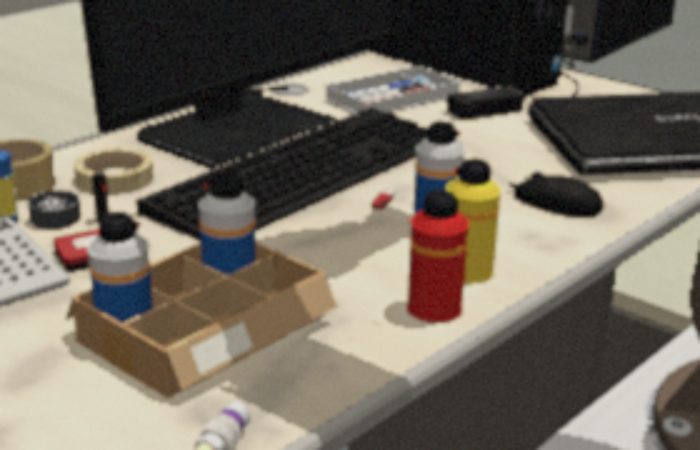

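Both spent cans stand upright in the case, in crop at (120,270) and (228,225). The full can is still standing behind the yellow decoy at (438,170). Next I'll pick it up and lift it.

Call:
servo_tool([
  [[0,0,0,0,0,0.2,-1],[0,0,0,0,0,0.8,-1],[0,0,0,0,0,0.8,-1],[0,0,0,0,0,0.8,-1],[0,0,0,0,0,0.8,-1],[0,0,0,0,0,0.8,-1],[0,0,0,0,0,0.8,-1],[0,0,0,0,0,0.7,-1],[0,0,0,0,0,0.4,-1],[0,0,0,0,0,0.12,-1],[0,0,0,0,0,0,-1],[0,0,0,0,0,0,1],[0,0,0,0,0,0,1],[0,0,0,0,0,0,1],[0,0,0,0,0,0,1],[0,0,0,0,0,0,1],[0,0,0,0,0,0,1]],
])

```text
clock: 28.1
tcp_pos: [0.4591, -0.1196, 0.0881]
orientation: [0.0, 0.0, 1.0, 0.0]
ft_force: [-0.2, 2.5, 2.6]
gripper_width: 0.594
grasp_force: 30.0
```

Call:
servo_tool([
  [[0,0,0,0,0,-0.3,1],[0,0,0,0,0,-0.6,1],[0,0,0,0,0,-0.8,1],[0,0,0,0,0,-0.8,1],[0,0,0,0,0,-0.8,1],[0,0,0,0,0,-0.8,1],[0,0,0,0,0,-0.8,1],[0,0,0,0,0,-0.4,1],[0,0,0,0,0,-0.2,1],[0,0,0,0,0,0,1],[0,0,0,0,0,0,1],[0,0,0,0,0,0,1],[0,0,0,0,0,0,1],[0,0,0,0,0,0,1],[0,0,0,0,0,0,1]],
])

```text
clock: 29.6
tcp_pos: [0.4587, -0.1197, 0.2526]
orientation: [-0.0, 0.0, 1.0, -0.0]
ft_force: [-0.1, -0.2, -4.1]
gripper_width: 0.593
grasp_force: 30.0
```

Call:
servo_tool([
  [[0,0,0,0,0,0,1],[0,0,0,0,0,0,1],[0,0,0,0,0,0,1]],
])

```text
clock: 29.9
tcp_pos: [0.4587, -0.1197, 0.2529]
orientation: [0.0, 0.0, 1.0, 0.0]
ft_force: [1.5, 0.2, -3.9]
gripper_width: 0.595
grasp_force: 30.0
```

The can reads 4 N and its underside is about 16.5 cm above the desk, gripped at 30 N. Handing in.

```bash
python3 -c "
from cell import arm
print(arm.close_job())"
```

```text
the job is handed in; nothing more can be done
None
```

The job is handed in, though I got no verdict back: the full can (about 4 N, against roughly 1–2.5 N for the other two) is held upright about 16 cm above the desk, both spent cans stand upright in cells of the case, and I didn't disturb anything else on the desk as far as the pictures show.

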